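Clamp a glued heel block in the bonding press and lock the spindle

TASK

The freshly glued heel block in the bonding press has to be clamped while it sets. Slacken the press's lock ring by swinging its lever about an eighth of a turn counter-clockwise, wind the spindle down with the knob until you feel the pad meet the block and then about a tenth of a turn more, so that the block is held firmly but not crushed, and pull the lock ring up tight again. Leave the block where it lies and do not disturb the other things on the bench.

Things in the scene. Friction and masses are not known exactly. Their poses are not given: they have to be found in the camera images.
- bonding_press: Small grey cast-iron C-frame press bolted to the bench: base plate 156x116x12 mm, column at the back, arm 80 to 104 mm above the bench over the bed. Origin on the bench under the upright spindle axis; z up, x from the throat back to the column. It does not move.
- heel_block: Heel block, D-shaped, leather on rubber, 72x65 mm, 15 mm thick, freshly glued, loose on the steel bed plate under the pad. Origin at the centre of its underside, z up; its flat top is 15 mm above the origin.
- pad_cup: Steel cup of the pressure pad, 39 mm wide, at the spindle's lower end over the block; it does not turn. Origin on the spindle axis at the cup's lower rim. Its black rubber face stands out 4.5 to 8.5 mm below the rim: worn, differently each time, and not measured. Once it bears on the block it gives like a spring, 80 N per mm, so about 150 N per rad of the knob, which then needs 0.3 N m more per rad.
- knob_grip (a point): Centre of the black fluted hand knob on top of the spindle, 51 mm across, 29 mm high (14 mm up, 15 mm down from this point), on the spindle axis. Right-hand thread: clockwise from above winds spindle, knob and pad straight down, 12 mm a turn (1.9 mm per rad), so the hand must follow. At the start the pad is 1 to 6 mm clear. Turning takes 0.3 N m, over 1.3 N m (locked) with the ring tight; it stays where left.
- lever_grip (a point): Middle of the upright black round grip (16 mm thick, 36 mm high, this point 17 mm below its top) at the end of the lock ring's lever, 85 mm from the spindle axis. The lever is a 10 mm bar 114 mm above the bench that points to the front of the press when tight; ring and lever turn about the spindle axis under the knob.
- lock_ring (a joint): Angle of the lock ring in rad. 0: tight. It grows as the lever swings counter-clockwise seen from above; the ring binds the spindle below 0.45, is free above and stops at 1.3. Moving it takes about 8 N at the grip, 10 to 14 N as it comes up tight at 0; solid stop at -0.06. It stays where it is left.
- spare_heel: A second heel block like the first, 72x65x16 mm, lying on the bench left of the press. Bystander. Origin under its centre.
- glue_tube: Red and white glue tube, 37x126x26 mm, lying on the bench right of the press. Bystander. Origin under its centre.
- polish_tin: Round polish tin, 69 mm wide, 21 mm high, on the bench. Bystander. Origin under its centre.
- welt_brush: Small wooden brush, 30x110x36 mm, on the bench. Bystander. Origin under its centre.
- marker: Marker pen, 14x132x14 mm, on the bench. Bystander. Origin under its centre.
Things that resemble listed ones, but are neither listed nor needed, are in the scene too. Of the things that look like the heel_block, the larger one is meant.

How it is judged:
By the outcome, as a careful person would: the job done as asked, in the order asked, and still so for the second after the job is handed in, with the robot touching nothing.
It also fails if it takes over 72 s, if anything falls off the work surface, if the arm or the gripper's body presses on something with over 40 N, if the wrist force passes 120 N, or if a joint passes its speed limit or range.

ROBOT

A 7-joint arm with a two-finger parallel gripper is mounted at the origin on a cart in front of the work surface, level with it; the furniture and walls round the work are solid. World frame = base frame: x ahead of the robot, y to its left, z up, the work surface at z = 0. Lengths are in m, angles in rad, forces in N, time in s.
With the tool pointing down it reaches from about 0.425 to 0.875 m from the base axis. Payload 9.9 kg.
Tool frame: the origin (TCP) lies at the very end of the fingers, on their centre line; the grasp point (between the pads) lies 19 mm behind it; z points along the fingers, y is the line along which they close (so a half turn about z gives the same grasp; the last joint's range is limited). The gripper opens to 85 mm and grips with 20 to 120 N. Pads are 22 mm wide; open, the fingers measure 114 mm over their backs; the gripper's body (76 mm by 85 mm) begins 54 mm behind the grasp point. The pads swing forward as they close: fully open they stand 13 mm farther back than shut.
Start: joints at [-1.333, 0.576, 0.025, 1.437, -0.015, 1.129, -0.057], TCP at [0.213, 0.64, 0.231] pointing down, gripper open.
Joint ranges: [-2.76, 2.76], [-0.34, 2.15], [-1.52, 1.57], [0.19, 2.46], [-1.09, 4.23], [0.17, 1.99], [-2.82, 2.82]. Speed limits (rad/s): [2.22, 2.22, 3.01, 3.01, 3.14, 3.14, 3.14].

INTERFACE

Orientations are given as a unit quaternion [w, x, y, z].
In Python, from rig import bot, get_image, workorder gives the robot as it stands. The module is installed in compiled form; this text tells all that it offers.
- The arm moves only by the tool play_rows, never from a script. Its argument "motion" is a list that holds one entry, the list of rows, each a list of 7 numbers: the shift along the tool's x, y, z in m, then the turn, a rotation vector about the tool's x, y, z in degrees, then the opening, from 0 (shut) to 1 (fully open). In form: [[[dx, dy, dz, ax, ay, az, jaw], ...]]. A call has 1 to 20 rows; each row shifts and turns the commanded pose from where the row before left it, along the tool's axes as they then stand; what a row does not reach is not made up. A row lasts 1/8 s, in which the tool goes at most 62.5 mm and 10.7 degrees, less where a joint would pass 70% of its speed; a pose out of reach is approached as far as the arm can. A call is refused whole if a number of a shift passes 0.0625 or a number of a turn 10.7, either way. A call with a gripper value outside its range is refused whole. The fingers move at their own pace and stop on an object; "force" is the grip in N (left out, the last holds). Time passes only in rows, so rows that do not move let the fingers close. It gives the time, the measured TCP pose, the force, the opening and the grip force at its end, in the units of the state.
- bot.get_state(): the state, without advancing time (a new reading comes with each control period).
- get_image(name): name is "scene" or "top" or "wrist"; returns a dict with "img" (480x640x3 uint8, red, green, blue), "fx", "fy", "cx", "cy" (pixels), "position" and "rotation" of the camera in the world; the wrist camera has in their place "hand_eye" (4x4, takes a point from camera to tool coordinates, whose origin is the TCP and whose axes are the flange's). Camera axes: x right, y up, looking along -z (the intrinsics and any distortion apply to the point x, -y, -z); pixel columns grow to the right and rows downward; lengths in m; the calibration is good to about 2 mm. The wrist camera is an equidistant fisheye: a pixel r from the principal point sees the ray r / f radians off the axis. A picture is of the moment at which its call begins: read the wrist's pose just before it. There is no depth.
- workorder.finish_job(): hands the job in; it is judged then, once.
The state is a dict: "clock": time; "joints": joint angles; "qvel": joint speeds; "joint_torque": joint torques, N m; "eef_pos": TCP position; "orientation": TCP orientation; "contact_force": force on the tool from outside, world axes, zero at the start; "ft_torque": the same for the moment, N m; "gripper_width": finger opening in m; "grip_force": force on a finger pad.
Only numpy, scipy, OpenCV 4.12 (cv2) and the standard library are available. Lean on these libraries where they do the work, as an engineer would, in place of code of your own. Each camera call takes 0.05 s, during which the arm holds its last target. There are 200 camera calls.

## Working session

There is one attempt and no reset: what is moved stays moved. The work goes in short steps, Python scripts to look and compute and a tool call to move; the robot and the scene stay as the last step left them, time stands still between calls to the robot, and variables do not carry over. Pictures are saved under pics/ and viewed, at most 10 in all, crops included, and the job is handed in when it is done.

Besides the shell and the picture viewer there is one more tool, called after "Call:" by a JSON object that holds its "fn" and its "kwargs". play_rows: Moves the arm, as the interface text tells. Its arguments: {"type":"object","properties":{"motion":{"type":"array","items":{"type":"array","items":{"type":"array","items":{"type":"number"}}}},"force":{"type":"number"}},"required":["motion"]}

```bash
mkdir -p pics
python3 - <<'E'
from rig import bot,get_image
import cv2,numpy as np
s=bot.get_state()
print({k:np.round(v,3).tolist() for k,v in s.items()})
for n in("scene","top"):
    d=get_image(n);cv2.imwrite(f"pics/{n}0.png",d["img"][:,:,::-1])
    print(n,d["fx"],d["fy"],d["cx"],d["cy"],np.round(d["position"],4).tolist(),np.round(d["rotation"],4).tolist(),[k for k in d])
d=get_image("wrist");print({k:v for k,v in d.items() if k!="img"})
E
```

```text
{'clock': 0.0, 'joints': [-1.333, 0.577, 0.025, 1.438, -0.015, 1.129, -0.056], 'qvel': [-0.001, 0.0, -0.001, -0.002, 0.001, 0.001, 0.001], 'joint_torque': [0.0, -76.575, 2.25, -28.597, 0.015, 0.013, 0.0], 'eef_pos': [0.213, 0.64, 0.23], 'orientation': [-0.0, 0.16, 0.987, -0.001], 'contact_force': [0.404, 0.043, 0.271], 'ft_torque': [-0.006, 0.015, 0.003], 'grip_force': 0.0, 'gripper_width': 0.086}
scene 482.31573008118005 482.31573008118005 313.15302083827413 244.85364946738812 [-0.0206, -0.5589, 0.6613] [0.8306, 0.4136, -0.1739, -0.3299] ['img', 'fx', 'fy', 'cx', 'cy', 'position', 'rotation']
top 510.4753426036172 510.4753426036172 323.6476505526679 237.60019912172726 [0.3388, -0.0184, 1.0144] [0.7117, 0.0621, -0.0688, -0.6963] ['img', 'fx', 'fy', 'cx', 'cy', 'position', 'rotation']
{'fx': 371.64829954431775, 'fy': 371.64829954431775, 'cx': 325.8699877371746, 'cy': 234.16424229621404, 'hand_eye': array([[-7.33276364e-04,  9.44900786e-01,  3.27356026e-01,
         8.50315964e-02],
       [ 9.99999572e-01,  8.77591710e-04, -2.93139697e-04,
        -5.60933948e-04],
       [-5.64272865e-04,  3.27355670e-01, -9.44901025e-01,
        -1.42502668e-01],
       [ 0.00000000e+00,  0.00000000e+00,  0.00000000e+00,
         1.00000000e+00]])}
```

View pics/scene0.png

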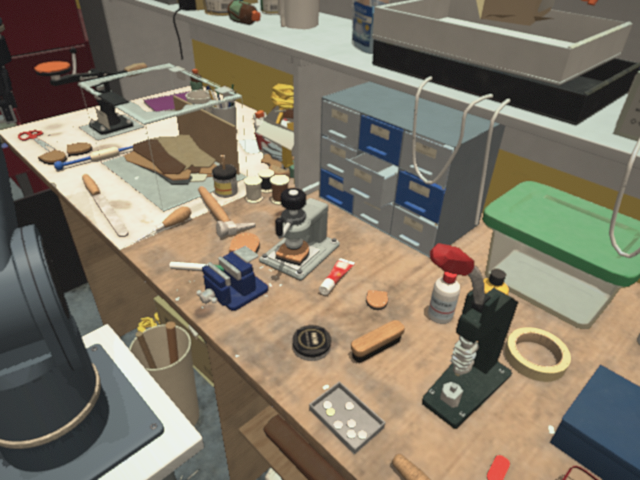

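View pics/top0.png

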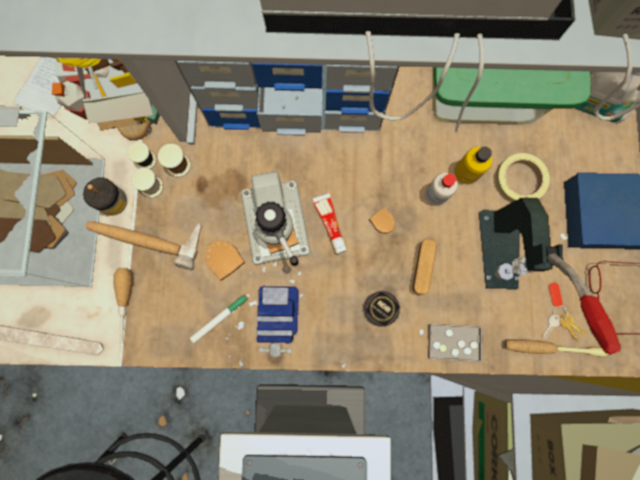

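Run:
```python
import cv2,numpy as np
a=cv2.imread("pics/top0.png")[170:280,240:306]; b=cv2.imread("pics/scene0.png")[180:290,256:322]
cv2.imwrite("pics/c1.png",np.hstack([cv2.resize(i,None,fx=5.4,fy=5.4,interpolation=cv2.INTER_CUBIC) for i in(a,b)]))
```

```text
(no output)
```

View pics/c1.png

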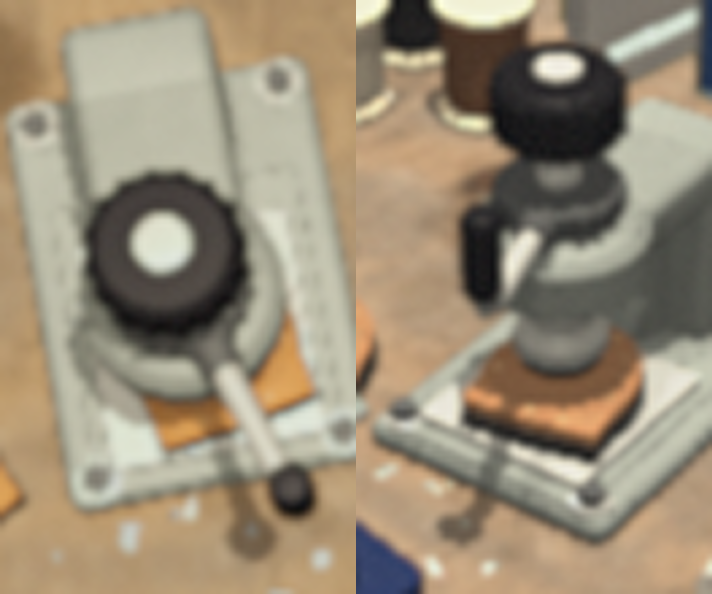

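```bash
cat > h.py <<'E'
import numpy as np
from scipy.spatial.transform import Rotation as R
C={"scene":(482.3157,313.153,244.8536,np.array([-0.0206,-0.5589,0.6613]),None),"top":(510.4753,323.6477,237.6002,np.array([0.3388,-0.0184,1.0144]),None)}
Q={"scene":[0.8306,0.4136,-0.1739,-0.3299],"top":[0.7117,0.0621,-0.0688,-0.6963]}
def ray(n,u,v):
    f,cx,cy,p,_=C[n]; d=np.array([(u-cx)/f,-(v-cy)/f,-1]); q=Q[n]
    return p,R.from_quat(q[1:]+q[:1]).apply(d/np.linalg.norm(d))
def onz(n,u,v,z):
    p,d=ray(n,u,v); return p+d*(z-p[2])/d[2]
def tri(a,b):
    (p,d),(q,e)=a,b
    t=np.linalg.lstsq(np.c_[d,-e],q-p,rcond=None)[0]; x,y=p+d*t[0],q+e*t[1]
    return (x+y)/2,np.linalg.norm(x-y)
def wray(d,s,u,v):  # fisheye ray in world
    r=np.hypot(u-d["cx"],v-d["cy"]); th=r/d["fx"]
    c=np.array([np.sin(th)*(u-d["cx"])/r,-np.sin(th)*(v-d["cy"])/r,-np.cos(th)])
    q=s["orientation"]; A=R.from_quat([q[1],q[2],q[3],q[0]]); H=d["hand_eye"]
    return np.array(s["eef_pos"])+A.apply(H[:3,3]), A.apply(H[:3,:3]@c)
def wpix(d,s,P):
    q=s["orientation"]; A=R.from_quat([q[1],q[2],q[3],q[0]]); H=d["hand_eye"]
    c=H[:3,:3].T@(A.inv().apply(P-np.array(s["eef_pos"]))-H[:3,3]); n=np.hypot(c[0],c[1]); th=np.arctan2(n,-c[2])
    return d["cx"]+d["fx"]*th*c[0]/n, d["cy"]-d["fx"]*th*c[1]/n
E
python3 - <<'E'
from h import *
T=lambda c,r:ray("top",240-.5+(c+.5)/5.4,170-.5+(r+.5)/5.4)
S=lambda c,r:ray("scene",256-.5+(c-355.5)/5.4,180-.5+(r+.5)/5.4)
def z(rr,h): p,d=rr; return p+d*(h-p[2])/d[2]
print("knobtop",tri(T(162,243),S(557,67)))
print("griptop",tri(T(292,485),S(482,212)))
B=[z(T(*c),.012) for c in[(35,125),(279,82),(343,430),(97,478)]]
print(B,np.mean(B,0))
f=(B[3]-B[0]+B[2]-B[1])[:2]; print("front dir",f,np.degrees(np.arctan2(f[1],f[0])))
print("scene bolts",[z(S(*c),.012) for c in[(403,410),(592,493)]])
E
```

```text
knobtop (array([0.5348986 , 0.06787252, 0.16904992]), np.float64(0.00034575218169442384))
griptop (array([0.46084452, 0.02491391, 0.15886459]), np.float64(0.0004201468655380366))
[array([0.61581452, 0.13323272, 0.012     ]), array([0.63477584, 0.04223987, 0.012     ]), array([0.50244954, 0.01437517, 0.012     ]), array([0.48257967, 0.10401685, 0.012     ])] [0.55890489 0.07346615 0.012     ]
front dir [-0.26556115 -0.05708057] -167.86922885303886
scene bolts [array([0.48441305, 0.10714892, 0.012     ]), array([0.50520661, 0.01675872, 0.012     ])]
```

Call:
{"fn": "play_rows", "kwargs": {"motion": [[[-0.0358,-0.0421,-0.002,0,0,0,1],[-0.0358,-0.0421,-0.002,0,0,0,1],[-0.0358,-0.0421,-0.002,0,0,0,1],[-0.0358,-0.0421,-0.002,0,0,0,1],[-0.0358,-0.0421,0,0,0,0,1],[-0.0358,-0.0421,0,0,0,0,1],[-0.0358,-0.0421,0,0,0,0,1],[-0.0358,-0.0421,0,0,0,0,1],[-0.0358,-0.0421,0,0,0,0,1],[-0.0358,-0.0421,0,0,0,0,1],[-0.0358,-0.0421,0,0,0,0,1],[-0.0358,-0.0421,0,0,0,0,1],[0,0,0,0,0,10.5,1],[0,0,0,0,0,10.5,1],[0,0,0,0,0,10.5,1],[0,0,0,0,0,10.5,1],[0,0,0,0,0,10.5,1],[0,0,0,0,0,10.5,1],[0,0,0,0,0,10.5,1],[0,0,0,0,0,10.5,1]]], "force": 40}}

```text
clock: 2.65
eef_pos: [0.4611, 0.0252, 0.2392]
orientation: [-0.0, 0.781, 0.624, -0.0]
contact_force: [0.9, -0.3, 0.2]
gripper_width: 0.0855
grip_force: 0.0
```

Call:
{"fn": "play_rows", "kwargs": {"motion": [[[0,0,0,0,0,9.4,1],[0,0,0,0,0,9.4,0.5],[0,0,0,0,0,9.4,0.5],[0,0,0,0,0,9.4,0.5],[0,0,0,0,0,9.4,0.5],[0,0,0,0,0,0,0.5]]]}}

```text
clock: 3.4
eef_pos: [0.4611, 0.0254, 0.2391]
orientation: [0.0, 0.964, 0.264, -0.0]
contact_force: [0.5, -0.2, -0.2]
gripper_width: 0.0427
grip_force: 0.0
```

Run:
```python
from rig import bot,get_image
from h import *
import cv2
s=bot.get_state(); d=get_image("wrist"); cv2.imwrite("pics/w1.png",d["img"][:,:,::-1])
print(s["eef_pos"],s["orientation"],s["joints"],s["gripper_width"],s["ft_torque"])
for P in([.461,.025,.159],[.535,.068,.169]): print(wpix(d,s,np.array(P)))
```

```text
[0.46110255 0.02537252 0.23914017] [ 1.40316239e-04  9.64483041e-01  2.64144621e-01 -2.53155882e-04] [-0.73782046  0.32944141  0.7856286   1.97971189 -0.28570423  0.94491097
 -0.84547498] 0.042719872978499725 [0.01826267 0.02182851 0.04114985]
(np.float64(326.5548869192239), np.float64(244.39234801407542))
(np.float64(327.7932627835043), np.float64(107.53620459632204))
```

View pics/w1.png

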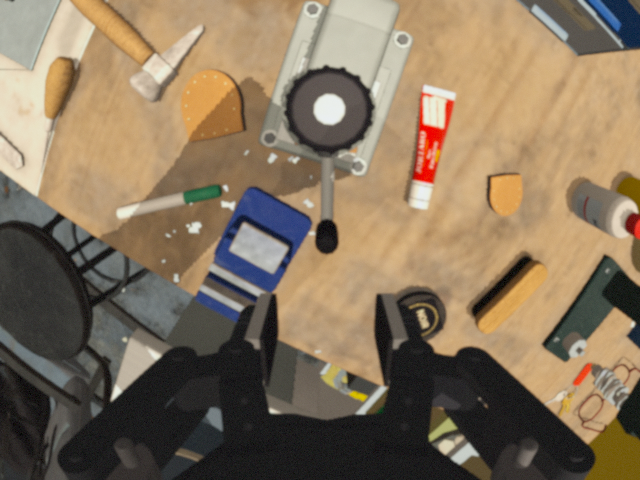

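Call:
{"fn": "play_rows", "kwargs": {"motion": [[[0,0,0.028,0,0,0,0.5],[0,0,0.028,0,0,0,0.5],[0,0,0.028,0,0,0,0.5],[0,0,0.028,0,0,0,0.5],[0,0,0,0,0,0,0.2],[0,0,0,0,0,0,0],[0,0,0,0,0,0,0],[0,0,0,0,0,0,0]]], "force": 40}}

```text
clock: 4.45
eef_pos: [0.4611, 0.025, 0.1277]
orientation: [0.0, 0.965, 0.264, 0.0]
contact_force: [-0.7, -3.8, -7.4]
gripper_width: 0.0151
grip_force: 40.0
```

Call:
{"fn": "play_rows", "kwargs": {"motion": [[[0.0003,0.0074,0,0,0,-5,0],[0.0003,0.0074,0,0,0,-5,0],[0.0003,0.0074,0,0,0,-5,0]]]}}

```text
clock: 4.82
eef_pos: [0.4738, 0.008, 0.1276]
orientation: [-0.001, 0.921, 0.389, -0.001]
contact_force: [-5.1, 0.9, -1.9]
gripper_width: 0.0149
grip_force: 40.6
```

Call:
{"fn": "play_rows", "kwargs": {"motion": [[[0.0003,0.0074,0,0,0,-5,0],[0.0003,0.0074,0,0,0,-5,0],[0.0003,0.0074,0,0,0,-5,0],[0.0003,0.0074,0,0,0,-5,0],[0.0003,0.0074,0,0,0,-5,0],[0.0003,0.0074,0,0,0,-5,0],[0.0003,0.0074,0,0,0,-5,0],[0,0,0,0,0,0,0]]]}}

```text
clock: 5.82
eef_pos: [0.5198, -0.0167, 0.1277]
orientation: [0.0, 0.763, 0.646, -0.001]
contact_force: [-2.9, -4.2, -4.3]
gripper_width: 0.0145
grip_force: 40.4
```

Call:
{"fn": "play_rows", "kwargs": {"motion": [[[0,0,0,0,0,0,0.5],[0,0,0,0,0,0,0.5],[0,0,0,0,0,0,0.5],[0,0,-0.02,0,0,0,0.5],[0,0,-0.04,0,0,0,1],[0,0,-0.05,0,0,0,1],[0.03,0,0,0,0,-10,1],[0.03,0,0,0,0,-10,1],[0.026,0,0,0,0,-10,1],[0,0,0,0,0,-10,1],[0,0,0,0,0,-10,1],[0,0,0,0,0,-10,1],[0,0,0,0,0,0,1]]]}}

```text
clock: 7.45
eef_pos: [0.5202, 0.0696, 0.2375]
orientation: [0.0, 0.338, 0.941, 0.0]
contact_force: [0.2, -0.0, 0.5]
gripper_width: 0.0853
grip_force: 0.0
```

Run:
```python
from rig import bot,get_image
from h import *
import cv2
s=bot.get_state(); d=get_image("wrist"); cv2.imwrite("pics/w2.png",d["img"][:,:,::-1])
print(s["eef_pos"],s["orientation"],np.round(s["joints"],2),s["gripper_width"],s["ft_torque"])
for P in([.5349,.0679,.169],[.52,-.0165,.159]): print(wpix(d,s,np.array(P)))
```

```text
[0.52022044 0.06962223 0.23746955] [7.94952597e-05 3.37919073e-01 9.41175144e-01 2.06212432e-04] [-0.33  0.35  0.15  1.83 -0.06  0.97  0.73] 0.08529237456980694 [-0.07987993  0.01083387 -0.02208808]
(np.float64(339.7326446513489), np.float64(270.7375815865121))
(np.float64(233.19986369791147), np.float64(317.8068543932951))
```

View pics/w2.png

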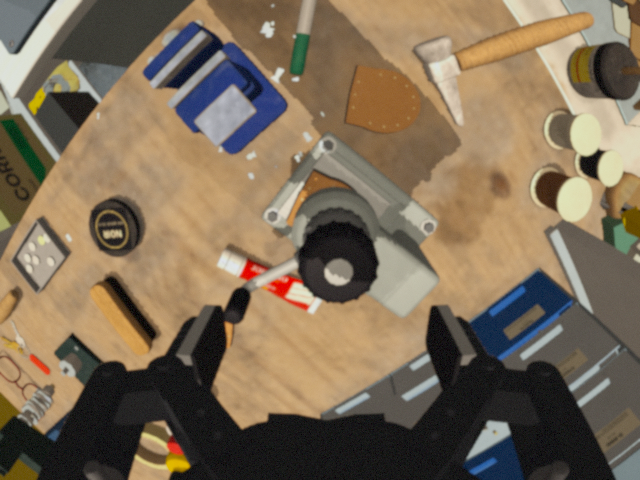

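Call:
{"fn": "play_rows", "kwargs": {"motion": [[[-0.0124,0.008,0,0,0,0,1],[0,0,0,0,0,-10.5,1],[0,0,0,0,0,-10.5,1],[0,0,0,0,0,-10.5,1],[0,0,0,0,0,-10.5,1],[0,0,0,0,0,-10.5,1],[0,0,0,0,0,-10.5,1],[0,0,0,0,0,-10.5,1],[0,0,0,0,0,-10.5,1],[0,0,0,0,0,-10.5,1],[0,0,0.03,0,0,0,1],[0,0,0.03,0,0,0,1],[0,0,0,0,0,0,1]]]}}

```text
clock: 9.12
eef_pos: [0.5343, 0.0675, 0.1755]
orientation: [-0.002, -0.461, 0.887, 0.001]
contact_force: [-0.1, -0.7, -0.2]
gripper_width: 0.0854
grip_force: 0.0
```

Run:
```python
from rig import bot
import numpy as np
s=bot.get_state(); print({k:np.round(v,3).tolist() for k,v in s.items()})
```

```text
{'clock': 9.125, 'joints': [-0.048, 0.441, -0.237, 1.865, 0.133, 0.855, 2.179], 'qvel': [0.0, -0.039, -0.008, -0.044, -0.008, 0.037, 0.012], 'joint_torque': [-0.057, -59.122, -1.594, -22.539, 0.145, -0.73, -0.162], 'eef_pos': [0.534, 0.068, 0.176], 'orientation': [-0.002, -0.461, 0.887, 0.001], 'contact_force': [-0.066, -0.701, -0.198], 'ft_torque': [0.051, 0.018, 0.014], 'grip_force': 0.0, 'gripper_width': 0.085}
```

Call:
{"fn": "play_rows", "kwargs": {"motion": [[[0,0,0.021,0,0,0,1],[0,0,0.02,0,0,0,1],[0,0,0,0,0,0,0.4],[0,0,0,0,0,0,0.4],[0,0,0,0,0,0,0.3],[0,0,0,0,0,0,0.3]]], "force": 70}}

```text
clock: 9.88
eef_pos: [0.5359, 0.0681, 0.1382]
orientation: [0.001, -0.462, 0.887, -0.0]
contact_force: [-0.9, 0.5, 4.3]
gripper_width: 0.0488
grip_force: 71.4
```

```bash
cat > st.py <<'E'
from rig import bot
import numpy as np
s=bot.get_state(); q=s["orientation"]; print("yaw",round(np.degrees(2*np.arctan2(q[2],q[1])),2),*[f"{k} {np.round(s[k],4).tolist()}" for k in("clock","eef_pos","contact_force","ft_torque","gripper_width","grip_force")],"j7",round(s["joints"][6],2), "jt7",round(s["joint_torque"][6],3))
E
python3 st.py
```

```text
yaw 235.02 clock 9.875 eef_pos [0.5359, 0.0681, 0.1382] contact_force [-0.8758, 0.4895, 4.3083] ft_torque [-0.0108, 0.2429, -0.0488] gripper_width 0.0488 grip_force 71.4254 j7 2.16 jt7 0.041
```

Call:
{"fn": "play_rows", "kwargs": {"motion": [[[0,0,0.0002,0,0,5,0.3],[0,0,0.0002,0,0,5,0.3],[0,0,0.0002,0,0,5,0.3]]]}}

```text
clock: 10.25
eef_pos: [0.5361, 0.0679, 0.1377]
orientation: [0.002, -0.341, 0.94, -0.0]
contact_force: [-1.6, -1.4, 5.1]
gripper_width: 0.0487
grip_force: 71.4
```

```bash
python3 st.py
```

```text
yaw 219.9 clock 10.25 eef_pos [0.5361, 0.0679, 0.1377] contact_force [-1.583, -1.3668, 5.125] ft_torque [-0.3401, 0.1047, 0.3082] gripper_width 0.0487 grip_force 71.38 j7 1.95 jt7 0.886
```

Call:
{"fn": "play_rows", "kwargs": {"motion": [[[0,0,0.0002,0,0,5,0.3],[0,0,0.0001,0,0,5,0.3]]]}}

```text
clock: 10.5
eef_pos: [0.5362, 0.0678, 0.1373]
orientation: [0.002, -0.258, 0.966, -0.0]
contact_force: [-0.8, -2.7, 4.2]
gripper_width: 0.0488
grip_force: 71.3
```

```bash
python3 st.py
```

```text
yaw 209.9 clock 10.5 eef_pos [0.5362, 0.0678, 0.1373] contact_force [-0.8043, -2.6713, 4.1665] ft_torque [-0.4865, -0.0533, 0.2654] gripper_width 0.0488 grip_force 71.3083 j7 1.81 jt7 0.877
```

Call:
{"fn": "play_rows", "kwargs": {"motion": [[[0,0,0.0002,0,0,5,0.3],[0,0,0.0002,0,0,5,0.3]]]}}

```text
clock: 10.75
eef_pos: [0.5363, 0.0677, 0.137]
orientation: [0.002, -0.173, 0.985, -0.0]
contact_force: [-0.1, -2.1, 5.1]
gripper_width: 0.0486
grip_force: 71.4
```

```bash
python3 st.py
```

```text
yaw 199.89 clock 10.75 eef_pos [0.5363, 0.0677, 0.137] contact_force [-0.1082, -2.1356, 5.0997] ft_torque [-0.623, -0.0482, 0.2995] gripper_width 0.0486 grip_force 71.4415 j7 1.67 jt7 0.875
```

Call:
{"fn": "play_rows", "kwargs": {"motion": [[[0,0,0.0002,0,0,5,0.3],[0,0,0.0001,0,0,5,0.3]]]}}

```text
clock: 11.0
eef_pos: [0.5363, 0.0675, 0.1366]
orientation: [0.002, -0.086, 0.996, -0.0]
contact_force: [-0.2, -3.0, 4.2]
gripper_width: 0.049
grip_force: 71.4
```

```bash
python3 st.py
```

```text
yaw 189.89 clock 11.0 eef_pos [0.5363, 0.0675, 0.1366] contact_force [-0.1555, -2.9951, 4.2187] ft_torque [-0.8152, -0.0544, 0.2801] gripper_width 0.049 grip_force 71.3758 j7 1.53 jt7 0.868
```

Call:
{"fn": "play_rows", "kwargs": {"motion": [[[0,0,0.0002,0,0,5,0.3],[0,0,0.0002,0,0,5,0.3]]]}}

```text
clock: 11.25
eef_pos: [0.5363, 0.0673, 0.1363]
orientation: [0.002, 0.001, 1.0, -0.0]
contact_force: [0.2, -3.0, 6.1]
gripper_width: 0.0486
grip_force: 71.5
```

```bash
python3 st.py
```

```text
yaw 179.88 clock 11.25 eef_pos [0.5363, 0.0673, 0.1363] contact_force [0.2378, -2.9827, 6.0888] ft_torque [-0.981, -0.0122, 0.2968] gripper_width 0.0486 grip_force 71.5376 j7 1.39 jt7 0.866
```

Call:
{"fn": "play_rows", "kwargs": {"motion": [[[0,0,0.0002,0,0,5,0.3],[0,0,0.0001,0,0,5,0.3]]]}}

```text
clock: 11.5
eef_pos: [0.5362, 0.0672, 0.136]
orientation: [0.002, 0.088, 0.996, 0.0]
contact_force: [-0.3, -3.6, 5.3]
gripper_width: 0.0488
grip_force: 71.5
```

```bash
python3 st.py
```

```text
yaw 169.88 clock 11.5 eef_pos [0.5362, 0.0672, 0.136] contact_force [-0.2537, -3.6411, 5.2962] ft_torque [-1.1303, 0.1101, 0.3013] gripper_width 0.0488 grip_force 71.4795 j7 1.25 jt7 0.859
```

Call:
{"fn": "play_rows", "kwargs": {"motion": [[[0,0,0.0002,0,0,5,0.3],[0,0,0.0002,0,0,5,0.3]]]}}

```text
clock: 11.75
eef_pos: [0.5362, 0.067, 0.1356]
orientation: [0.002, 0.175, 0.985, 0.0]
contact_force: [-0.1, -4.4, 7.1]
gripper_width: 0.049
grip_force: 71.7
```

```bash
python3 st.py
```

```text
yaw 159.87 clock 11.75 eef_pos [0.5362, 0.067, 0.1356] contact_force [-0.1053, -4.4195, 7.0932] ft_torque [-1.2405, 0.2793, 0.2259] gripper_width 0.049 grip_force 71.667 j7 1.12 jt7 0.856
```

Call:
{"fn": "play_rows", "kwargs": {"motion": [[[0,0,0.0002,0,0,5,0.3],[0,0,0.0001,0,0,5,0.3]]]}}

```text
clock: 12.0
eef_pos: [0.5361, 0.067, 0.1353]
orientation: [0.002, 0.26, 0.966, 0.0]
contact_force: [-0.8, -4.2, 8.1]
gripper_width: 0.0486
grip_force: 71.6
```

```bash
python3 st.py
```

```text
yaw 149.88 clock 12.0 eef_pos [0.5361, 0.067, 0.1353] contact_force [-0.782, -4.1912, 8.0571] ft_torque [-1.2956, 0.3856, 0.27] gripper_width 0.0486 grip_force 71.6104 j7 0.98 jt7 0.851
```

Call:
{"fn": "play_rows", "kwargs": {"motion": [[[0,0,0.0002,0,0,5,0.3],[0,0,0.0002,0,0,5,0.3]]]}}

```text
clock: 12.25
eef_pos: [0.536, 0.0669, 0.135]
orientation: [0.001, 0.343, 0.939, 0.0]
contact_force: [-0.7, -4.7, 9.7]
gripper_width: 0.0487
grip_force: 71.8
```

```bash
python3 st.py
```

```text
yaw 139.87 clock 12.25 eef_pos [0.536, 0.0669, 0.135] contact_force [-0.7192, -4.6972, 9.6648] ft_torque [-1.3522, 0.5521, 0.2167] gripper_width 0.0487 grip_force 71.8115 j7 0.85 jt7 0.848
```

Call:
{"fn": "play_rows", "kwargs": {"motion": [[[0,0,0.0002,0,0,5,0.3],[0,0,0.0001,0,0,5,0.3]]]}}

```text
clock: 12.5
eef_pos: [0.5359, 0.0668, 0.1346]
orientation: [0.001, 0.424, 0.906, 0.0]
contact_force: [-1.7, -4.5, 9.2]
gripper_width: 0.0487
grip_force: 71.8
```

```bash
python3 st.py
```

```text
yaw 129.87 clock 12.5 eef_pos [0.5359, 0.0668, 0.1346] contact_force [-1.7416, -4.5232, 9.2002] ft_torque [-1.3841, 0.6829, 0.2887] gripper_width 0.0487 grip_force 71.7926 j7 0.71 jt7 0.835
```

Call:
{"fn": "play_rows", "kwargs": {"motion": [[[0,0,0.0001,0,0,5,0.3],[0,0,0.0001,0,0,5,0.3]]]}}

```text
clock: 12.75
eef_pos: [0.5357, 0.0668, 0.1343]
orientation: [0.001, 0.501, 0.865, 0.001]
contact_force: [-2.0, -5.0, 7.8]
gripper_width: 0.0485
grip_force: 71.7
```

```bash
python3 st.py
```

```text
yaw 119.87 clock 12.75 eef_pos [0.5357, 0.0668, 0.1343] contact_force [-1.9508, -5.0236, 7.7643] ft_torque [-1.3175, 0.6941, 0.2917] gripper_width 0.0485 grip_force 71.7095 j7 0.58 jt7 0.786
```

Call:
{"fn": "play_rows", "kwargs": {"motion": [[[0,0,0.0002,0,0,5,0.3],[0,0,0.0001,0,0,5,0.3]]]}}

```text
clock: 13.0
eef_pos: [0.5356, 0.0668, 0.134]
orientation: [0.001, 0.574, 0.819, 0.001]
contact_force: [-1.1, -5.3, 9.4]
gripper_width: 0.0483
grip_force: 71.8
```

```bash
python3 st.py
```

```text
yaw 109.88 clock 13.0 eef_pos [0.5356, 0.0668, 0.134] contact_force [-1.1043, -5.2655, 9.4259] ft_torque [-1.3441, 0.7744, 0.4169] gripper_width 0.0483 grip_force 71.7631 j7 0.44 jt7 0.74
```

Call:
{"fn": "play_rows", "kwargs": {"motion": [[[0,0,0.0001,0,0,5,0.3],[0,0,0.0002,0,0,5,0.3]]]}}

```text
clock: 13.25
eef_pos: [0.5355, 0.0668, 0.1337]
orientation: [0.001, 0.644, 0.765, 0.001]
contact_force: [-3.5, -5.4, 10.0]
gripper_width: 0.0488
grip_force: 71.8
```

```bash
python3 st.py
```

```text
yaw 99.88 clock 13.25 eef_pos [0.5355, 0.0668, 0.1337] contact_force [-3.5295, -5.4474, 10.0431] ft_torque [-1.2454, 0.9644, 0.4057] gripper_width 0.0488 grip_force 71.81 j7 0.31 jt7 0.693
```

Call:
{"fn": "play_rows", "kwargs": {"motion": [[[0,0,0.0001,0,0,4,0.3]]]}}

```text
clock: 13.38
eef_pos: [0.5354, 0.0668, 0.1336]
orientation: [0.001, 0.67, 0.743, 0.001]
contact_force: [-3.1, -6.1, 8.2]
gripper_width: 0.0481
grip_force: 71.8
```

```bash
python3 st.py
```

```text
yaw 95.9 clock 13.375 eef_pos [0.5354, 0.0668, 0.1336] contact_force [-3.085, -6.077, 8.1526] ft_torque [-1.2822, 1.0221, 0.448] gripper_width 0.0481 grip_force 71.8269 j7 0.26 jt7 0.341
```

Call:
{"fn": "play_rows", "kwargs": {"motion": [[[0,0,0,0,0,0,1],[0,0,0,0,0,0,1],[0,0,0,0,0,0,1],[0,0,-0.02,0,0,0,1],[0,0,-0.04,0,0,0,1],[0,0,-0.04,0,0,0,0.5],[0,0,0,0,0,8,0.5],[0,0,0,0,0,8,0.5],[-0.03,0,0,0,0,0,0.5],[-0.03,0,0,0,0,0,0.5],[-0.025,0,0,0,0,0,0.5],[0,0,0,0,0,0,0.5],[0,0,0,0,0,0,0.5]]], "force": 40}}

```text
clock: 15.0
eef_pos: [0.5203, -0.015, 0.2317]
orientation: [-0.0, 0.765, 0.643, 0.0]
contact_force: [-0.5, 0.5, -0.3]
gripper_width: 0.0431
grip_force: 0.0
```

```bash
python3 st.py
python3 - <<'E'
from rig import bot,get_image
from h import *
import cv2
s=bot.get_state(); d=get_image("wrist")
m=[wpix(d,s,np.array(P)) for P in([.5198,-.0167,.159],[.5349,.0679,.165])]; print(m)
cv2.imwrite("pics/w3.png",cv2.resize(d["img"][50:300,200:450,::-1],None,fx=2.4,fy=2.4,interpolation=cv2.INTER_CUBIC))
E
```

```text
yaw 80.11 clock 15.0 eef_pos [0.5203, -0.015, 0.2317] contact_force [-0.5286, 0.5017, -0.2779] ft_torque [-0.003, -0.0068, 0.0119] gripper_width 0.0431 grip_force 0.0 j7 0.09 jt7 0.033
[(np.float64(326.5721377004978), np.float64(251.5170428803809)), (np.float64(327.16132327616214), np.float64(110.26231858278972))]
```

View pics/w3.png

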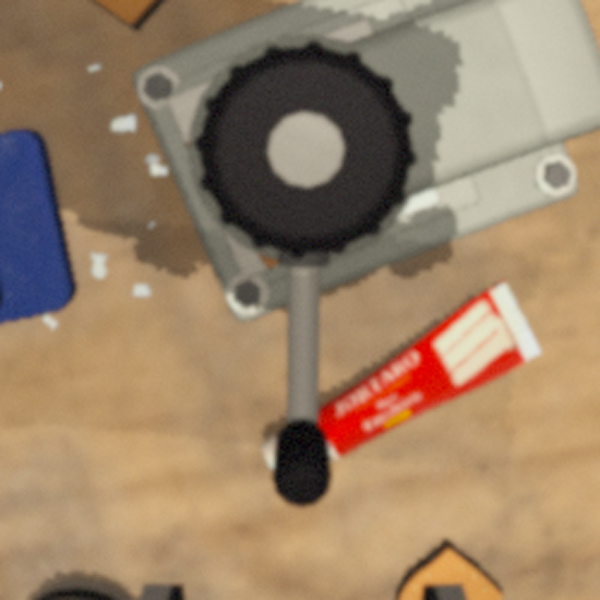

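Call:
{"fn": "play_rows", "kwargs": {"motion": [[[-0.001,0,0.026,0,0,0,0.5],[0,0,0.026,0,0,0,0.5],[0,0,0.026,0,0,0,0.5],[0,0,0.026,0,0,0,0.5],[0,0,0,0,0,0,0.2],[0,0,0,0,0,0,0],[0,0,0,0,0,0,0],[0,0,0,0,0,0,0]]], "force": 40}}

```text
clock: 16.05
eef_pos: [0.5199, -0.0162, 0.1279]
orientation: [-0.0, 0.765, 0.643, 0.0]
contact_force: [0.2, 2.3, -8.0]
gripper_width: 0.015
grip_force: 39.6
```

```bash
python3 st.py
```

```text
yaw 80.1 clock 16.05 eef_pos [0.5199, -0.0162, 0.1279] contact_force [0.1558, 2.3162, -8.0274] ft_torque [0.5118, 0.0188, 0.0325] gripper_width 0.015 grip_force 39.5763 j7 0.2 jt7 -0.007
```

Call:
{"fn": "play_rows", "kwargs": {"motion": [[[0.0003,-0.0074,0,0,0,5,0],[0.0003,-0.0074,0,0,0,5,0],[0.0003,-0.0074,0,0,0,5,0],[0.0003,-0.0074,0,0,0,5,0],[0.0003,-0.0074,0,0,0,5,0],[0.0003,-0.0074,0,0,0,5,0],[0.0003,-0.0074,0,0,0,5,0],[0.0003,-0.0074,0,0,0,5,0]]]}}

```text
clock: 17.05
eef_pos: [0.4712, 0.0118, 0.128]
orientation: [0.001, 0.94, 0.342, 0.001]
contact_force: [9.2, -1.6, -21.8]
gripper_width: 0.0148
grip_force: 39.2
```

```bash
cat > lv.py <<'E'
from rig import bot
import numpy as np
s=bot.get_state(); p=np.array(s["eef_pos"])[:2]-[.5349,.0679]; a=np.arctan2(p[1],p[0]); f=s["contact_force"]
print("ang",round(np.degrees(a),2),"R",round(np.hypot(*p),4),"yaw-180",round(np.degrees(2*np.arctan2(s["orientation"][2],s["orientation"][1]))-180,2),"Ftan(ccw+)",round(-f[0]*np.sin(a)+f[1]*np.cos(a),2),"Frad",round(f[0]*np.cos(a)+f[1]*np.sin(a),2),"Fz",round(f[2],1),s["clock"])
E
python3 lv.py
```

```text
ang -138.64 R 0.0849 yaw-180 -140.05 Ftan(ccw+) 7.25 Frad -5.84 Fz -21.8 17.05
```

Call:
{"fn": "play_rows", "kwargs": {"motion": [[[0.0002,-0.006,0.0005,0,0,4,0],[0.0002,-0.006,0.0005,0,0,4,0]]]}}

```text
clock: 17.3
eef_pos: [0.4646, 0.0206, 0.1278]
orientation: [0.002, 0.961, 0.275, 0.002]
contact_force: [3.5, -4.4, -1.8]
gripper_width: 0.0145
grip_force: 41.4
```

```bash
python3 lv.py
```

```text
ang -146.04 R 0.0847 yaw-180 -148.05 Ftan(ccw+) 5.62 Frad -0.42 Fz -1.8 17.3
```

Call:
{"fn": "play_rows", "kwargs": {"motion": [[[0.0001,-0.003,0.0003,0,0,2,0]]]}}

```text
clock: 17.42
eef_pos: [0.4635, 0.0227, 0.1278]
orientation: [0.002, 0.966, 0.258, 0.003]
contact_force: [4.7, -9.0, -1.2]
gripper_width: 0.0146
grip_force: 41.5
```

```bash
python3 lv.py
```

```text
ang -147.66 R 0.0845 yaw-180 -150.05 Ftan(ccw+) 10.14 Frad 0.84 Fz -1.2 17.425
```

Call:
{"fn": "play_rows", "kwargs": {"motion": [[[0,-0.002,0,0,0,1,0]]]}}

```text
clock: 17.55
eef_pos: [0.4627, 0.024, 0.1278]
orientation: [0.002, 0.968, 0.25, 0.003]
contact_force: [5.0, -8.0, -4.1]
gripper_width: 0.0145
grip_force: 41.2
```

```bash
python3 lv.py
```

```text
ang -148.69 R 0.0845 yaw-180 -151.03 Ftan(ccw+) 9.45 Frad -0.09 Fz -4.1 17.55
```

Call:
{"fn": "play_rows", "kwargs": {"motion": [[[0,-0.002,0,0,0,1,0],[0,0,0,0,0,0,0]]]}}

```text
clock: 17.8
eef_pos: [0.4617, 0.0257, 0.1278]
orientation: [0.002, 0.97, 0.242, 0.003]
contact_force: [5.4, -8.2, -3.8]
gripper_width: 0.0147
grip_force: 41.2
```

```bash
python3 lv.py
```

```text
ang -150.04 R 0.0845 yaw-180 -152.01 Ftan(ccw+) 9.83 Frad -0.59 Fz -3.8 17.8
```

Call:
{"fn": "play_rows", "kwargs": {"motion": [[[0,-0.002,0,0,0,1,0],[0,0,0,0,0,0,0]]]}}

```text
clock: 18.05
eef_pos: [0.4609, 0.0273, 0.1278]
orientation: [0.002, 0.972, 0.233, 0.003]
contact_force: [4.3, -8.9, -3.8]
gripper_width: 0.0149
grip_force: 41.2
```

```bash
python3 lv.py
```

```text
ang -151.23 R 0.0844 yaw-180 -153.04 Ftan(ccw+) 9.91 Frad 0.5 Fz -3.8 18.05
```

Call:
{"fn": "play_rows", "kwargs": {"motion": [[[0,-0.002,0,0,0,1,0],[0,0,0,0,0,0,0]]]}}

```text
clock: 18.3
eef_pos: [0.4601, 0.0288, 0.1278]
orientation: [0.002, 0.974, 0.225, 0.003]
contact_force: [5.4, -9.1, -5.4]
gripper_width: 0.015
grip_force: 41.1
```

```bash
python3 lv.py
```

```text
ang -152.43 R 0.0844 yaw-180 -154.05 Ftan(ccw+) 10.57 Frad -0.54 Fz -5.4 18.3
```

Call:
{"fn": "play_rows", "kwargs": {"motion": [[[0,-0.002,0,0,0,1,0],[0,0,0,0,0,0,0]]]}}

```text
clock: 18.55
eef_pos: [0.4592, 0.0305, 0.1278]
orientation: [0.002, 0.976, 0.216, 0.003]
contact_force: [6.1, -9.4, -5.1]
gripper_width: 0.0148
grip_force: 41.1
```

```bash
python3 lv.py
```

```text
ang -153.68 R 0.0844 yaw-180 -155.06 Ftan(ccw+) 11.12 Frad -1.28 Fz -5.1 18.55
```

Call:
{"fn": "play_rows", "kwargs": {"motion": [[[0,-0.002,0,0,0,1,0],[0,0,0,0,0,0,0]]]}}

```text
clock: 18.8
eef_pos: [0.4591, 0.0309, 0.1279]
orientation: [0.004, 0.978, 0.207, 0.003]
contact_force: [9.0, -15.3, -9.2]
gripper_width: 0.0145
grip_force: 41.1
```

```bash
python3 lv.py
```

```text
ang -153.97 R 0.0843 yaw-180 -156.1 Ftan(ccw+) 17.73 Frad -1.37 Fz -9.2 18.8
```

Call:
{"fn": "play_rows", "kwargs": {"motion": [[[0,-0.002,0,0,0,1,0],[0,0,0,0,0,0,0]]]}}

```text
clock: 19.05
eef_pos: [0.4592, 0.031, 0.128]
orientation: [0.005, 0.98, 0.198, 0.004]
contact_force: [12.1, -22.8, -16.8]
gripper_width: 0.0143
grip_force: 41.3
```

```bash
python3 lv.py
```

```text
ang -154.03 R 0.0842 yaw-180 -157.17 Ftan(ccw+) 25.84 Frad -0.87 Fz -16.8 19.05
```

Call:
{"fn": "play_rows", "kwargs": {"motion": [[[0,0.003,0,0,0,-1,0],[0,0,0,0,0,0,0.5],[0,0,0,0,0,0,0.5],[0,0,0,0,0,0,0.5],[0,0,-0.02,0,0,0,0.5],[0,0,-0.04,0,0,0,0.5],[0,0,-0.05,0,0,0,0.5],[-0.03,0,0,0,0,0,0.5],[0,0,0,0,0,0,0.5],[0,0,0,0,0,0,0.5]]]}}

```text
clock: 20.3
eef_pos: [0.4286, 0.0224, 0.2364]
orientation: [-0.0, 0.978, 0.209, 0.0]
contact_force: [0.0, 0.6, -0.7]
gripper_width: 0.0426
grip_force: 0.0
```

```bash
python3 st.py
python3 - <<'E'
from rig import bot,get_image
from h import *
import cv2
s=bot.get_state(); d=get_image("wrist"); a=get_image("scene")["img"][180:290,256:340,::-1]
for ang in(-150,-154):
    t=np.radians(ang); print(ang,wpix(d,s,np.array([.5349+.085*np.cos(t),.0679+.085*np.sin(t),.159])))
w=d["img"][0:300,200:450,::-1]
cv2.imwrite("pics/w4.png",np.hstack([cv2.resize(a,(420,550),interpolation=cv2.INTER_CUBIC),cv2.resize(w,(375,550),interpolation=cv2.INTER_CUBIC)]))
E
```

```text
yaw 24.1 clock 20.3 eef_pos [0.4286, 0.0224, 0.2364] contact_force [0.0259, 0.6405, -0.673] ft_torque [-0.0032, -0.093, -0.0093] gripper_width 0.0426 grip_force 0.0 j7 -0.79 jt7 -0.005
-150 (np.float64(343.4675847867661), np.float64(197.76696889215035))
-154 (np.float64(333.7314568430325), np.float64(198.394233494198))
```

View pics/w4.png

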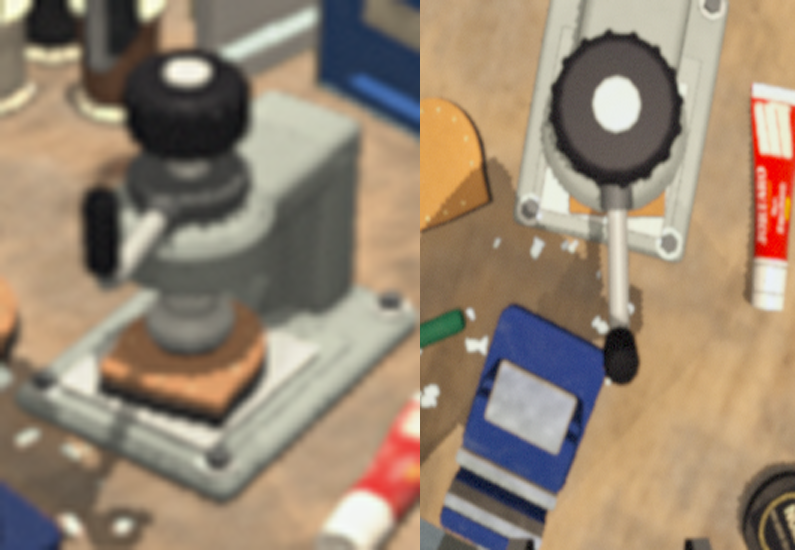

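The right view has the lever grip at crop (621, 362), which is wrist pixel x≈334. That matches the stop position at −154°. The left view has the pad down on the block, with the block unmoved, and the gripper is clear.

```bash
python3 -c "
from rig import workorder; print(workorder.finish_job())"
```

```text
the job is handed in; nothing more can be done
None
```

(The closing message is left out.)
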